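# Order a slice at the bake sale

## Task

You are placing an order at the bake-sale table: press the counter bell's brass plunger fully down and let it up again to call the helper. Then point at the chocolate slice with the red cherry, with your fingertips two or three centimetres above the cherry, and hold there for two seconds; then point in the same way, for two seconds, at the middle of the blue plate it should be served on, and finally draw your hand up well clear of the table. Only the bell may be touched: do not touch, push or lift any cake, plate or other thing, and keep your hand high on the way, never low over another slice or the yellow plate.

Things in the scene. Friction and masses are not known exactly. Their poses are not given: they have to be found in the camera images.
- bell_top (a point): centre of the top of the bell's round brass plunger (22 mm diameter), 66 mm above the table when up; the counter bell under it is a steel dome on a black foot 86 mm in diameter, fixed to the table, left or right beyond the plates. The dome's collar tops out at 48 mm. z up.
- bell_plunger (a joint): travel of the bell's plunger in m: 0 up, 0.007 fully down; a spring returns it; it begins to move at about 1.5 N and is fully down at about 4 N; the bell counts as rung beyond 0.005
- cherry_slice: 56 x 46 mm, 42 mm tall cake slice, 90 g, loose on the wooden board, firm and undecorated on its sides; origin at the centre of its underside, z up; dark chocolate with a cream layer and ONE RED CHERRY on top: the slice to point at
- cherry_top (a point): top of the red cherry (20 mm diameter), at the middle of its slice, 60 mm above the slice's underside and 72 mm above the table; z up
- walnut_slice: 56 x 46 mm, 42 mm tall cake slice, 90 g, loose on the wooden board, firm and undecorated on its sides; origin at the centre of its underside, z up; dark chocolate with a cream layer and a light-brown walnut on top (52 mm tall with it); not the one
- pink_slice: 56 x 46 mm, 42 mm tall cake slice, 90 g, loose on the wooden board, firm and undecorated on its sides; origin at the centre of its underside, z up; pale sponge with pink icing and cream stripes (45 mm tall with them); not the one
- lemon_slice: 56 x 46 mm, 42 mm tall cake slice, 90 g, loose on the wooden board, firm and undecorated on its sides; origin at the centre of its underside, z up; pale sponge with yellow icing and cream dots (45 mm tall with them); not the one
- walnut_top (a point): centre of the top of the walnut slice, on the walnut; z up
- pink_top (a point): centre of the top of the pink slice; z up
- lemon_top (a point): centre of the top of the lemon slice; z up
- board: wooden serving board 250 (x) x 210 (y) x 12 mm, fixed, the four slices stand on it in two rows, 120 mm apart along its x and 100 mm along its y; origin at the centre of its underside
- blue_plate: empty round blue plate, 140 mm in diameter, 16 mm high at the rim, loose on the table, left or right of the board: the plate to point at; origin at the centre of its underside, z up
- yellow_plate: the same plate in yellow; not the one; origin at the centre of its underside
- jam_jar: red jar with a white lid, 72 mm in diameter, 85 mm tall, loose, opposite the bell beyond the plate on the other side; leave alone; origin under its centre
- bell: the whole counter bell, fixed to the table; origin at the centre of its underside, z up
Mind the look-alikes: they are no part of the job. Of the things that look like the yellow_plate, the middle-sized one is meant.

How it is judged:
By the outcome, as a careful person would: the job done as asked, in the order asked, and still so for the second after the job is handed in, with the robot touching nothing.
It also fails if it takes over 64 s, if anything falls off the work surface, if the arm or the gripper's body presses on something with over 40 N, if the wrist force passes 120 N, or if a joint passes its speed limit or range.

## Robot

A 6-joint arm with a two-finger parallel gripper is mounted at the origin on the work surface. World frame = base frame: x ahead of the robot, y to its left, z up, the work surface at z = 0. Lengths are in mm, angles in rad, forces in N, time in s.
With the tool pointing down it reaches from about 275 to 825 mm from the base axis. Payload 4.9 kg.
Tool frame: the origin (TCP) lies at the very end of the fingers, on their centre line; the grasp point (between the pads) lies 19 mm behind it; z points along the fingers, y is the line along which they close (so a half turn about z gives the same grasp; the last joint's range is limited). The gripper opens to 85 mm and grips with 20 to 120 N. Pads are 22 mm wide; open, the fingers measure 114 mm over their backs; the gripper's body (76 mm by 85 mm) begins 54 mm behind the grasp point. The pads swing forward as they close: fully open they stand 13 mm farther back than shut.
Start: joints at [1.183, 0.326, -0.193, 1.052, 0, 1.437], TCP at [138.09, 532.4, 231.281] pointing down, gripper open.
Joint ranges: [-2.65, 2.65], [-0.97, 1.79], [-1.3, 1.35], [-1.93, 2.1], [-1.47, 1.37], [-3.14, 3.14]. Speed limits (rad/s): [2.57, 2.57, 3.14, 3.14, 3.14, 3.14].

## Interface

Orientations are given as [roll, pitch, yaw] about the fixed x, y, z axes, in that order (R = Rz(yaw) Ry(pitch) Rx(roll)).
In Python, from bench import bot, solve_ik, imaging gives the robot as it stands. Calls block until the motion is done:
- bot.move_ptp(position, orientation): joint-space move of the TCP to a pose.
- bot.movel(position, rot=None, max_speed=150, threshold=None): straight line of the TCP; rot=None keeps the orientation; max_speed is the mean speed in mm/s. With threshold (N) it stops when the force on the tool has changed by that much, and returns True; else False.
- bot.move_j(angles): joint-space move.
- bot.grip(opening, effort=None): opening from 0.0 (shut) to 1.0 (fully open); effort is the grip in N (None keeps the last); returns when the fingers have stopped.
- bot.dwell(seconds).
- solve_ik(position, orientation): joint angles nearest the present ones, or None.
- bot.get_state(): the state.
- imaging.capture(name): name is "scene" or "top" or "wrist"; returns the picture (420x560x3 uint8, blue, green, red); there is no depth.
- imaging.camera_model(name): a dict with "K" (3x3 intrinsics, pixels), "position" and "rotation" of the camera in the world. Camera axes: x right, y up, looking along -z (the intrinsics and any distortion apply to the point x, -y, -z); pixel columns grow to the right and rows downward; lengths in mm; the calibration is good to about 2 mm. A picture is of the moment at which its call begins: read the wrist's pose just before it. camera_model takes no time and is no camera call; for the wrist camera it gives the pose at the moment of the call.
A pose or a line that the arm cannot do raises bot.IKError and nothing moves.
- bot.sign_off(): hands the job in; it is judged then, once.
The state is a dict: "t": time; "qpos": joint angles; "joint_velocities": joint speeds; "effort": joint torques, N m; "tcp_pos": TCP position; "orientation": TCP orientation; "contact_force": force on the tool from outside, world axes, zero at the start; "wrist_torque": the same for the moment, N m; "opening": opening from 0.0 (shut) to 1.0 (fully open); "gripper_force": force on a finger pad.
Only numpy, scipy, OpenCV 4.12 (cv2) and the standard library are available. Lean on these libraries where they do the work, as an engineer would, in place of code of your own. Each camera call takes 0.05 s, during which the arm holds its last target. There are 200 camera calls.

## Working session

There is one attempt and no reset: what is moved stays moved. The work goes in short steps, each a Python script; the robot and the scene stay as the last script left them, time stands still between calls to the robot, and variables do not carry over. Pictures are saved under pics/ and viewed, at most 10 in all, crops included, and the job is handed in when it is done.

```bash
mkdir -p pics; cat > h.py <<'E'
import numpy as np,cv2
from bench import bot,solve_ik,imaging
def pix2w(m,u,v,z):
    K=np.array(m["K"]);d=np.linalg.inv(K)@[u,v,1];d=np.array(m["rotation"])@[d[0],-d[1],-d[2]]
    p=np.array(m["position"]);return p+d*(z-p[2])/d[2]
E
python3 - <<'E'
from h import *
for n in("top","scene"):
    cv2.imwrite(f"pics/{n}1.png",imaging.capture(n)); print(imaging.camera_model(n))
print(bot.get_state())
E
```

```text
{'K': array([[529.93969241,   0.        , 277.73914096],
       [  0.        , 529.93969241, 212.4687876 ],
       [  0.        ,   0.        ,   1.        ]]), 'position': array([ 196.84529684,  -53.1677188 , 1297.85959352]), 'rotation': array([ 0.18181759, -0.00620656, -1.55652151])}
{'K': array([[485.43538575,   0.        , 273.68930389],
       [  0.        , 485.43538575, 209.99613303],
       [  0.        ,   0.        ,   1.        ]]), 'position': array([877.1973578 , 644.08565205, 860.93141551]), 'rotation': array([ 0.82928006, -0.00412051,  2.61833295])}
{'t': 0.1, 'qpos': array([ 1.18281554e+00,  3.26885475e-01, -1.93493783e-01,  1.05202087e+00,
       -1.11461072e-05,  1.43658896e+00]), 'joint_velocities': array([ 0.00176597, -0.00332689,  0.00384108,  0.00144303,  0.00171685,
        0.00166753]), 'effort': array([ 1.23749240e-03, -4.44238222e+01,  2.63038927e+01,  7.79736234e-03,
       -1.06610639e-04, -5.53169883e-06]), 'tcp_pos': array([137.87334468, 531.88432713, 230.56783981]), 'orientation': array([-3.14000179e+00, -2.03550006e-04,  2.88781909e+00]), 'contact_force': array([0.0638897 , 0.69681061, 0.62927045]), 'wrist_torque': array([0.03376493, 0.03217256, 0.00716836]), 'gripper_force': 0.0, 'opening': 1.0026158997593508}
```

View pics/top1.png

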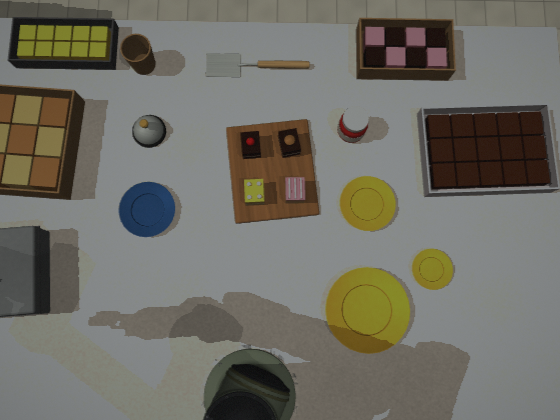

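View pics/scene1.png

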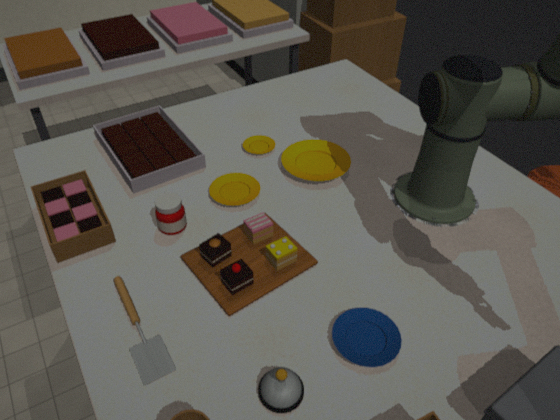

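The top view shows the cherry slice at about (250,142), the walnut slice at (289,140), and the bell's plunger at (144,124). The blue plate is at (147,209). There are three yellow plates, at (368,204) middle, (368,310) large and (432,269) small. The middle one is the yellow_plate to avoid. An enlarged crop will confirm the targets.

```bash
sed -i 's/^def pix2w/from scipy.spatial.transform import Rotation as Ro\ndef pix2w/; s/np.array(m\["rotation"\])@/Ro.from_euler("xyz",m["rotation"]).as_matrix()@/' h.py
python3 - <<'E'
from h import *
i=cv2.imread("pics/top1.png");c=i[100:250,100:300]
cv2.imwrite("pics/crop.png",cv2.resize(c,None,fx=4,fy=4,interpolation=cv2.INTER_CUBIC))
i=cv2.imread("pics/scene1.png");a=i[340:415,245:345];b=i[240:315,190:290]
cv2.imwrite("pics/crop2.png",cv2.resize(np.hstack([a,b]),None,fx=4,fy=4,interpolation=cv2.INTER_CUBIC))
m=imaging.camera_model("top")
for n,u,v,z in[("base?",250,390,0),("bell",144,124,66),("cherry",250,142,72),("blue",147,209,16),("yel",368,204,16),("wal",289,140,64),("jar",354,118,85)]:print(n,pix2w(m,u,v,z).round(1))
m=imaging.camera_model("scene")
for n,u,v,z in[("bell",282,374,66),("cherry",236,267,72),("blue",366,336,10)]:print(n,pix2w(m,u,v,z).round(1))
E
```

```text
base? [11.3  1.2  0. ]
bell [637.3 271.1  66. ]
cherry [593.9  11.8  72. ]
blue [436.3 263.8  16. ]
yel [ 457.3 -280.3   16. ]
wal [603.1 -82.4  64. ]
jar [ 654.  -237.8   85. ]
bell [642.8 273.8  66. ]
cherry [603.6  15.6  72. ]
blue [436.3 260.8  10. ]
```

View pics/crop.png

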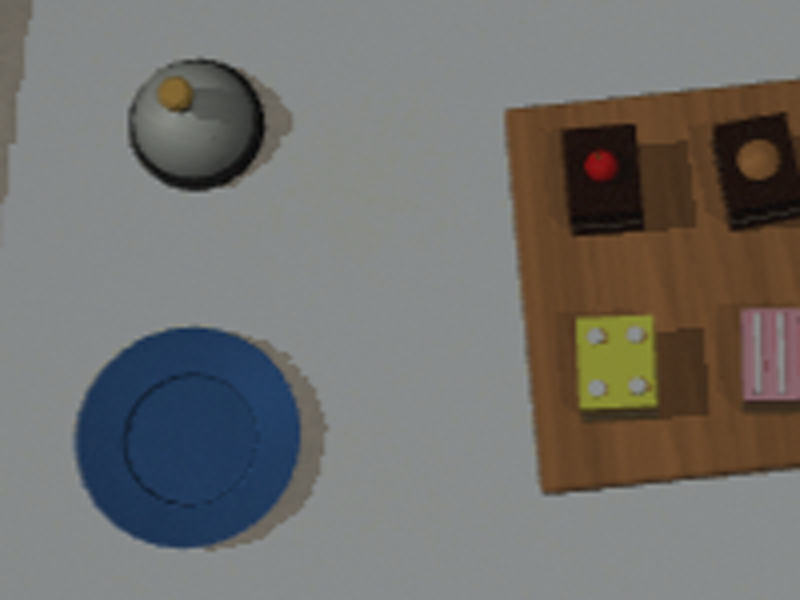

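View pics/crop2.png

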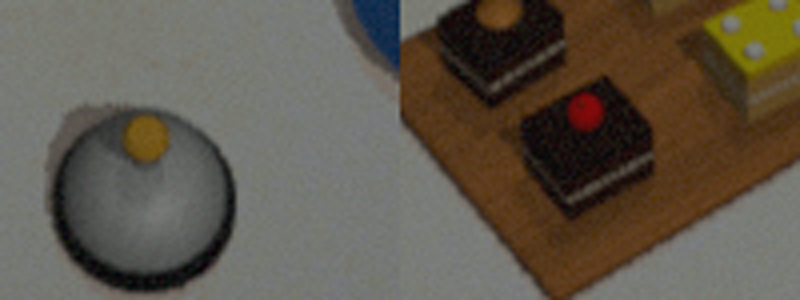

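Targets confirmed. The cherry slice is dark chocolate with a red cherry, unlike the walnut slice with its brown nut. The plunger is at top (144,123) and the only blue plate at (147,209). I'll shut the fingers, move above the bell and take a wrist look.

```bash
python3 - <<'E'
from h import *
m=imaging.camera_model("top");s=imaging.camera_model("scene")
print("bell",pix2w(m,144,123.25,62),pix2w(s,281.75,374.5,62));print("cherry",pix2w(m,250,141.25,63),pix2w(s,236.25,268,63))
print("foot",pix2w(m,149,131,3))
bot.grip(0.0)
bot.move_ptp([630,272,220],[np.pi,0,2.107])
st=bot.get_state();print(st["t"],st["tcp_pos"],st["opening"],st["contact_force"])
w=imaging.camera_model("wrist");print(w)
cv2.imwrite("pics/w1.png",imaging.capture("wrist"))
E
```

```text
bell [640.69518366 272.25209835  62.        ] [642.48490008 272.51488498  62.        ]
cherry [598.75848397  12.27710158  63.        ] [601.30974675  11.20742437  63.        ]
foot [641.35598966 273.80504006   3.        ]
2.875 [629.25492906 273.20314249 220.2051375 ] 0.0024267113946009424 [-1.50010163 -0.44493395 -0.43964073]
{'K': array([[356.25814885,   0.        , 268.00739742],
       [  0.        , 356.25814885, 210.0522374 ],
       [  0.        ,   0.        ,   1.        ]]), 'position': array([596.24906793, 328.18527249, 363.26269416]), 'rotation': array([-0.26152642,  0.00054972,  0.53807345])}
```

View pics/w1.png

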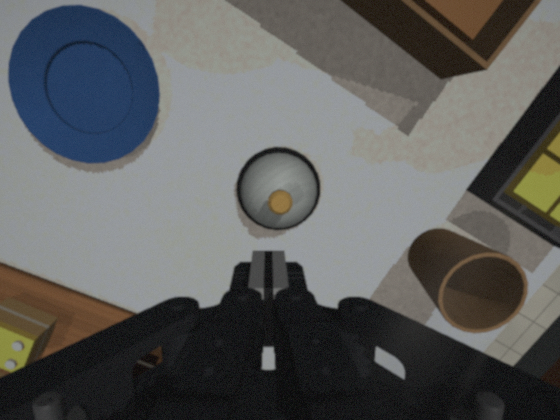

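The wrist picture shows the plunger at (280,202), the blue plate's centre near (88,87), and a cup off to the right that is clear of the path. Next I'll combine the measurements and press.

```bash
python3 - <<'E'
from h import *
w={'K':[[356.258,0,268.007],[0,356.258,210.052],[0,0,1]],'position':[596.249,328.185,363.263],'rotation':[-0.26152642,0.00054972,0.53807345]}
b=pix2w(w,280,202,63);print("bell w",b,"plate w",pix2w(w,88,87,6))
p=np.array([641.6,272.4]); p=(2*p+b[:2])/3 if np.linalg.norm(p-b[:2])<10 else None
print(p)
bot.movel([*p,85],max_speed=120)
f0=bot.get_state()["contact_force"]
hit=bot.movel([*p,57.5],max_speed=12,threshold=9)
s=bot.get_state();print(hit,s["tcp_pos"],s["contact_force"]-f0,s["t"])
bot.dwell(.3);s=bot.get_state();print(s["tcp_pos"],s["contact_force"]-f0)
cv2.imwrite("pics/w2.png",imaging.capture("wrist"))
E
```

```text
bell w [642.51981776 270.62789956  63.        ] plate w [436.12379812 262.23643776   6.        ]
[641.90660592 271.80929985]
True [641.90782722 271.83376459  59.10039232] [-0.24393176 -0.74548461  5.11478519] 6.225
[641.86179017 271.82155797  59.04905843] [ 0.56471564 -1.73614449  6.12263509]
```

The plunger bottomed out: the tip is at z = 59.05 (66 − 7) with about 6 N. Now I'll release it, point at the cherry, then the plate, and retreat.

```bash
python3 - <<'E'
from h import *
def go(*p,v=150):
    bot.movel(list(p),max_speed=v);s=bot.get_state();print(s["t"],s["tcp_pos"].round(1),s["contact_force"].round(1))
go(641.9,271.8,85,v=40); bot.dwell(.3)
go(641.9,271.8,200)
go(600,11.8,200,v=180)
go(600,11.8,97,v=80)
bot.dwell(1.2)
a=imaging.capture("scene");cv2.imwrite("pics/t.png",np.hstack([cv2.resize(a[180:380,180:380],(400,400)),cv2.resize(imaging.capture("top")[90:240,110:310],(400,400))]))
bot.dwell(1.2);print(bot.get_state()["tcp_pos"])
E
```

```text
7.3917 [641.6 271.7  84.7] [-0.7  0.3 -0.3]
8.6083 [641.3 271.6 199. ] [-0.3 -0.4 -0. ]
10.225 [600.1  12.6 199.9] [ 0.6  0.4 -0.3]
11.6583 [600.5  11.8  97.6] [-0.1 -0.2  1. ]
[600.01214495  11.78725443  97.01535583]
```

View pics/t.png

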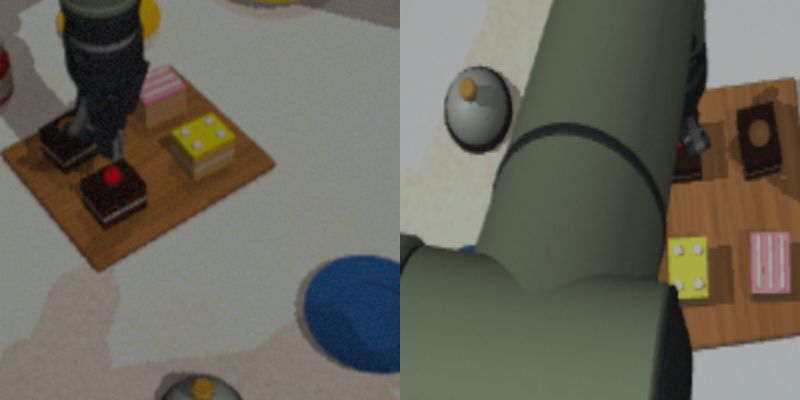

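Cherry is untouched with the tip just above it, and the bell plunger is up. The tip looks slightly offset in the top view, so I'll check the alignment by projecting the TCP.

```bash
python3 - <<'E'
from h import *
def proj(m,P):
    c=Ro.from_euler("xyz",m["rotation"]).as_matrix().T@(np.array(P)-m["position"]);c*=[1,-1,-1];q=np.array(m["K"])@c;return (q[:2]/q[2])
t=imaging.camera_model("top");s=imaging.camera_model("scene")
for P in([600,11.8,97],[600,11.8,72],[600,11.8,62],[600,11.8,150]):
    a=proj(t,P);b=proj(s,P);print(P,"top",a,"crop",400+(a[0]-110)*2,(a[1]-90)*400/150,"scene",b,"crop",(b-180)*2)
i=imaging.capture("top")[110:170,220:280];j=imaging.capture("scene")[230:290,210:270]
cv2.imwrite("pics/z.png",cv2.resize(np.hstack([i,j]),None,fx=6,fy=6,interpolation=cv2.INTER_CUBIC))
E
```

```text
[600, 11.8, 97] top [249.56349253 136.25180005] crop 679.1269850544124 123.3381334717253 scene [236.15876317 257.34240149] crop [112.31752633 154.68480298]
[600, 11.8, 72] top [250.04110149 139.59170921] crop 680.082202970506 132.24455788492855 scene [236.72073081 265.18901345] crop [113.44146161 170.37802691]
[600, 11.8, 62] top [250.22703998 140.89197307] crop 680.4540799526401 135.71192818502897 scene [236.94043499 268.2566874 ] crop [113.88086999 176.5133748 ]
[600, 11.8, 150] top [248.48632003 128.71915599] crop 676.9726400618947 103.25108264012798 scene [234.90373683 239.8187864 ] crop [109.80747367 119.63757279]
```

View pics/z.png

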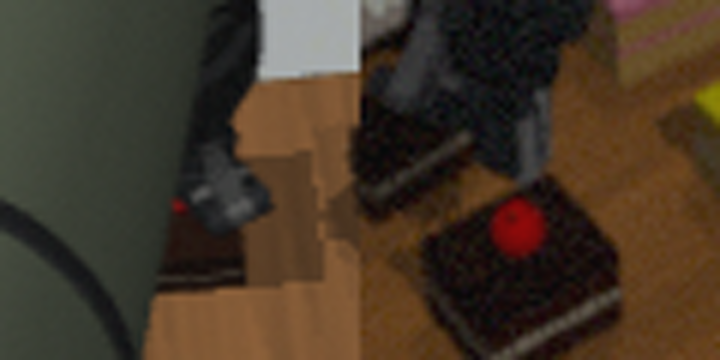

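The gray part at top crop (230,195) is a finger knuckle, which sits higher and off-axis. The fingertips are hidden under the arm there. In the scene view the tip is at about (238,259) against a predicted (236,257), directly over the cherry at (236,267.5). The pointing is correct, so on to the plate.

```bash
python3 - <<'E'
from h import *
def go(*p,v=150):
    bot.movel(list(p),max_speed=v);s=bot.get_state();print(s["t"],s["tcp_pos"].round(1),s["contact_force"].round(1))
go(600,11.8,200)
go(436.2,262.3,200,v=150)
go(436.2,262.3,34,v=90)
bot.dwell(2.6)
print(bot.get_state()["tcp_pos"])
go(436.2,262.3,300)
bot.dwell(.5)
a=imaging.capture("scene");cv2.imwrite("pics/e.png",a)
E
```

```text
15.0917 [599.4  11.9 199.1] [-0.4 -0.2  0.2]
17.2333 [436.6 261.9 199.9] [ 0.2 -0.1  0.2]
19.225 [436.6 262.5  34.4] [-1.1  0.3 -0.7]
[436.20834941 262.3135217   34.01402203]
23.75 [435.8 262.1 299.3] [0.4 0.5 0.4]
```

View pics/e.png

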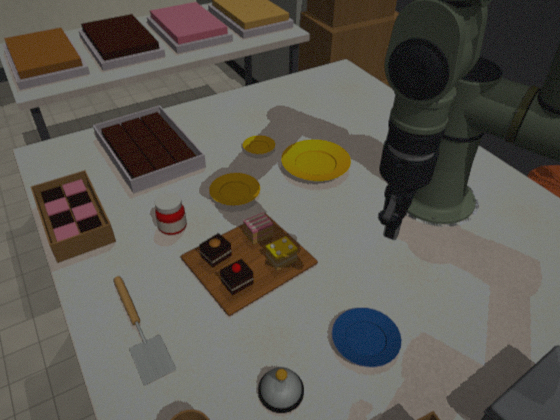

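The final picture shows every item where it started: cherry (236,267), blue plate (366,336), bell plunger up at (282,374). The hand is 300 mm above the table.

```bash
python3 -c "
from h import *
print(bot.sign_off())"
```

```text
the job is handed in; nothing more can be done
None
```

I rang the bell (plunger fully down, then released) and held about 25 mm above the cherry, then about 34 mm above the table over the middle of the blue plate, each for over two seconds. I then raised the hand to 300 mm and handed the job in at about 24 s; only the bell was touched.

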